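Open the push-and-turn canister of dye fixer

TASK

Open the child-resistant canister: press its cap down and, keeping it pressed but never harder than the moulded neck will bear (25 N or so), turn it anticlockwise until it comes free, then lift it off. Set the cap down gently, right way up, in the steel saucer, let go of it, and leave the other things on the table as they are.

Things in the scene. Friction and masses are not known exactly. Their poses are not given: they have to be found in the camera images.
- canister: White round canister, 90 mm in diameter, bolted to the table by a steel foot 120 mm across; origin in the middle of the foot's underside, at table height, z up. Shoulder at z = 100 mm. At the start the cap is locked: its origin on this axis, 119 mm above this origin, its x axis along this x axis. Over 30 N between cap and canister, in any direction, breaks the neck.
- neck (a point): Fixed point on the canister's axis, 129 mm above its origin: top of the neck, hidden in the cap. A sprung seal there pushes the cap up, with 7 N at rest and 0.5 N more per mm pressed. Pressed 3.5 to 13.5 mm (it differs from canister to canister, unseen) the cap meets a hard stop: there the pressing force climbs steeply beyond the spring's 9 to 14 N. 17 to 20 N presses it firmly home.
- open_mark (a point): Broad grey rib (12 mm) on the edge of the lock ring, a white plate 86 mm across under the cap; 75 degrees anticlockwise from above from the ring's narrow rib, 103 mm up. Its axes are the ring's: x points from the centre to the narrow rib, at first along the canister's x. The cap comes off when turned 52 to 95 degrees anticlockwise from the ring's x (75 is best; an end stop follows).
- lock_ring (a joint): Turn of the lock ring in the canister, rad, 0 at the start, positive anticlockwise from above. The ring's three ridges hold hooks in the cap. Turned unpressed, the cap after 29 degrees of play only drags the ring round with it against a slip clutch (0.2 N m) and stays locked. Only within 1.5 mm of the hard stop (2 to 12 mm down) do the hooks pass under the ridges; the ring then stays put as the cap turns.
- cap: Dark grey plastic cap, loose, about 90 g: ribbed skirt and disc, 76 mm in diameter, 33 mm high; grip bar across the top 56 mm long (cap x), 18 mm wide (cap y), 24.5 mm high, free on both sides. Origin in the middle of the open underside, z up; disc top at z = 33 mm, bar top at 57.5 mm. Open and released, it rises 2 mm and lifts straight off, clear 30 mm up. It stands on its flat skirt edge.
- grip_bar (a point): The middle of the cap's grip bar, 45 mm above the cap's origin and 12 mm above the disc; its x axis runs along the bar, y across it.
- saucer: Steel saucer standing fixed on the table, 120 mm in diameter at the rim, 14 mm high; flat inner floor about 100 mm in diameter, 5 mm above its origin, which lies in the middle of its underside.
- dye_pot_3: Bystander: small dye pot with a black lid, 54 mm in diameter, 44 mm high; origin in the middle of its underside. Leave it alone.
- dye_pot_4: Bystander: dye pot with a pale lid, 60 mm in diameter, 52 mm high; origin in the middle of its underside. Leave it alone.
- cup_1: Bystander: clear plastic cup, 70 mm in diameter, 81 mm high; origin in the middle of its underside. Leave it alone.
Mind the look-alikes: they are no part of the job. Leave any red look-alike of the cap alone.

How it is judged:
On the way, in this order (a step that is already met when the one before it is completed fails the run):
1. the cap is turned past its locking ridges (more than 51 degrees from the lock ring's x axis) while still on the canister (angle between the x axis of cap and the x axis of open_mark, either way round above 0.89 rad and horizontal distance between cap and canister below 0.006 m and z of cap in the frame of canister below 0.127 m), for 0.1 s.
2. the cap is lifted clear of the neck (z of cap in the frame of canister above 0.149 m), for 0.1 s.
At the end, for the whole second after the job is handed in: The cap stands flat in the saucer, bar up (tilt under 0.1 rad), its skirt on the saucer's floor (cap origin less than 9 mm above the saucer's) and its middle within 22 mm of the saucer's, at rest (horizontal distance between cap and saucer below 0.022 m and z of cap in the frame of saucer below 0.009 m and angle between cap's own z axis and vertical below 0.1 rad and linear speed of cap below 0.02 m/s); the robot touches nothing.
It fails at once if cap and canister bear on each other with more than 30 N (contact force between cap and canister above 30 N).
It fails at once if the cap is dropped or slammed into the saucer (faster than 0.5 m/s there) (horizontal distance between cap and saucer below 0.05 m and linear speed of cap above 0.5 m/s).
It fails at once if a dye pot or the cup is shifted by more than 20 mm (distance of any of dye_pot_3, dye_pot_4, cup_1 from where it was at the start of the episode above 0.02 m).
It also fails if it takes over 64 s, if anything falls off the work surface, if the arm or the gripper's body presses on something with over 40 N, if the wrist force passes 120 N, or if a joint passes its speed limit or range.

ROBOT

A 6-joint arm with a two-finger parallel gripper is mounted at the origin on a cart in front of the work surface, level with it; the furniture and walls round the work are solid. World frame = base frame: x ahead of the robot, y to its left, z up, the work surface at z = 0. Lengths are in m, angles in rad, forces in N, time in s.
With the tool pointing down it reaches from about 0.35 to 0.975 m from the base axis. Payload 4.9 kg.
Tool frame: the origin (TCP) lies at the very end of the fingers, on their centre line; the grasp point (between the pads) lies ctrl.grip_point_offset behind it (ctrl.grip_point_offset is the distance from the TCP to the grasp point, in m); z points along the fingers, y is the direction in which the jaws open and shut (so a half turn about z gives the same grasp; the last joint's range is limited). The gripper opens to 85 mm and grips with 20 to 120 N. Pads are 22 mm wide; open, the fingers measure 114 mm over their backs; the gripper's body (76 mm by 85 mm) begins 54 mm behind the grasp point. The pads swing forward as they close: fully open they stand 13 mm farther back than shut.
Start: joints at [-1.375, 0.053, 1.613, -0, 1.476, -0.119], TCP at [0.194, -0.594, 0.198] pointing down, gripper open.
Joint ranges: [-3.01, 3.01], [-1.01, 2.22], [0.06, 2.58], [-1.02, 4.17], [0.09, 2.62], [-3.14, 3.14]. Speed limits (rad/s): [2.57, 2.57, 3.14, 3.14, 3.14, 3.14].

INTERFACE

Orientations are given as a rotation vector (axis times angle).
In Python, from station import ctrl gives the robot as it stands. The module is installed in compiled form; this text tells all that it offers.
- The arm moves only by the shell command python3 -m creep 'ROWS' [FORCE]. ROWS is JSON, a list of rows, each a list of 5 numbers: the closure in counts, from 0 (fully open) to 255 (shut), then the shift along the tool's x, y, z in mm, then the turn about the tool's z in rad. A call has 1 to 12 rows; each row is the pose to reach, as a shift and turn from the pose commanded when the call began, along the tool's axes at that moment; what a row does not reach only later rows make up. A row lasts 1/12 s, in which the tool goes at most 41.7 mm and 7.16 degrees, less where a joint would pass 70% of its speed; a pose out of reach is approached as far as the arm can. A call with a gripper value outside its range is refused whole. The fingers move at their own pace and stop on an object; FORCE is the grip in N (left out, the last holds). Time passes only in rows, so rows that repeat a pose let the fingers close. It gives the time, the measured TCP pose, the force and the opening at its end, in the units of the state.
- ctrl.get_obs(): the state, without advancing time (a new reading comes with each control period).
- ctrl.get_image(name): name is "scene" or "top" or "wrist"; returns the picture (384x512x3 uint8, red, green, blue); there is no depth.
- ctrl.calibration(name): a dict with "fx", "fy", "cx", "cy" (pixels), "R" (3x3) and "t" (3): a world point X has camera coordinates R X + t. Camera axes: x right, y down, z forward; pixel columns grow to the right and rows downward; lengths in m; the calibration is good to about 2 mm. The wrist camera is an equidistant fisheye: a pixel r from the principal point sees the ray r / f radians off the axis. A picture is of the moment at which its call begins: read the wrist's pose just before it. calibration takes no time and is no camera call; for the wrist camera it gives the pose at the moment of the call.
- ctrl.finish_job(): hands the job in, once; it reports no verdict.
Trained networks look in the newest picture that a camera, given by its name, has taken for a name from the list of things; names that differ only in an ending like _2 or _b are one class to them, and where a whole thing is asked for, a point or a joint stands for the part that bears it (a point fixed in the world has none). Each returns a list of dicts, best first, with "conf" (0 to 1); they miss things now and then, are a little off and sometimes report something else, mostly with a low value. They report only what shows in the picture. A call takes as long as a camera call. They do not tell look-alikes from the thing itself.
- ctrl.boxes_of(camera, label): "rect" ([left, top, width, height] in pixels, round what is visible of it).
- ctrl.outline_of(camera, label): "mask" (384x512 bool, what is visible of it) and "rect" ([left, top, width, height] in pixels, round what is visible of it).
The state is a dict: "t": time; "q": joint angles; "dq": joint speeds; "effort": joint torques, N m; "tool_pos": TCP position; "tool_rot": TCP orientation; "contact_force": force on the tool from outside, world axes, zero at the start; "wrist_torque": the same for the moment, N m; "opening": finger opening in m.
Only numpy, scipy, OpenCV 4.12 (cv2) and the standard library are available. Lean on these libraries where they do the work, as an engineer would, in place of code of your own. Each camera call takes 0.05 s, during which the arm holds its last target. There are 200 camera calls.

## Working session

There is one attempt and no reset: what is moved stays moved. The work goes in short steps, Python scripts to look and compute and a shell command to move; the robot and the scene stay as the last step left them, time stands still between calls to the robot, and variables do not carry over. Pictures are saved under pics/ and viewed, about 8 in all and at most 12, crops included, and the job is handed in when it is done.

```bash
mkdir -p pics; cat > h.py <<'E'
import numpy as np, cv2
from station import ctrl
from scipy.spatial.transform import Rotation as Ro
def ray(cam,u,v,c=None):
    c=c or ctrl.calibration(cam); R=np.array(c["R"]);t=np.array(c["t"])
    x=(u-c["cx"])/c["fx"];y=(v-c["cy"])/c["fy"]
    if cam=="wrist":
        r=np.hypot(x,y)+1e-12; d=np.array([np.sin(r)*x/r,np.sin(r)*y/r,np.cos(r)])
    else: d=np.array([x,y,1.])
    return -R.T@t, R.T@d
def atz(cam,u,v,z,c=None):
    o,d=ray(cam,u,v,c); return o+d*(z-o[2])/d[2]
def proj(cam,X,c=None):
    c=c or ctrl.calibration(cam); p=np.array(c["R"])@X+np.array(c["t"])
    if cam=="wrist":
        s=np.hypot(p[0],p[1])+1e-12; th=np.arctan2(s,p[2]); x,y=p[0]/s*th,p[1]/s*th
    else: x,y=p[0]/p[2],p[1]/p[2]
    return np.array([c["cx"]+c["fx"]*x,c["cy"]+c["fy"]*y])
E
python3 - <<'E'
from h import *
o=ctrl.get_obs();print({k:np.round(v,3).tolist() for k,v in o.items()},ctrl.grip_point_offset)
print(Ro.from_rotvec(o["tool_rot"]).as_matrix().round(3))
for cam in["top","scene"]:
    im=ctrl.get_image(cam);cv2.imwrite(f"pics/{cam}0.png",im[...,::-1])
    c=ctrl.calibration(cam);print(cam,(-np.array(c["R"]).T@c["t"]).round(3))
    for l in["canister","cap","saucer","open_mark","grip_bar","dye_pot_3","cup_1"]:
        for b in ctrl.boxes_of(cam,l)[:3]:
            r=b["rect"];print(cam,l,round(b["conf"],2),np.round(r).tolist(),atz(cam,r[0]+r[2]/2,r[1]+r[3]/2,0,c).round(3))
ims=[cv2.imread(f"pics/{c}0.png") for c in("top","scene")]
cv2.imwrite("pics/a.png",cv2.resize(np.hstack(ims),(800,300)))
E
```

```text
{'t': 0.0, 'q': [-1.375, 0.053, 1.614, -0.0, 1.476, -0.119], 'dq': [0.001, -0.002, 0.0, -0.002, -0.0, 0.001], 'effort': [0.0, -39.368, -37.018, -0.0, 0.007, 0.0], 'tool_pos': [0.193, -0.594, 0.197], 'tool_rot': [-3.101, -0.492, 0.0], 'contact_force': [-0.483, 0.01, -0.265], 'wrist_torque': [0.0, 0.009, 0.019], 'opening': 0.085} 0.0187
[[ 0.951  0.31  -0.   ]
 [ 0.31  -0.951  0.002]
 [ 0.    -0.002 -1.   ]]
top [0.392 0.15  0.946]
top canister 0.93 [252.0, 215.0, 51.0, 44.0] [0.453 0.102 0.   ]
top cap 0.85 [330.0, 240.0, 34.0, 34.0] [ 0.403 -0.067  0.   ]
top cap 0.83 [225.0, 165.0, 29.0, 29.0] [0.601 0.193 0.   ]
top cap 0.76 [264.0, 216.0, 36.0, 36.0] [0.462 0.09  0.   ]
top saucer 0.61 [160.0, 195.0, 47.0, 50.0] [0.5   0.333 0.   ]
top open_mark 0.72 [254.0, 230.0, 34.0, 24.0] [0.442 0.117 0.   ]
top grip_bar 0.86 [224.0, 162.0, 31.0, 34.0] [0.602 0.193 0.   ]
top grip_bar 0.74 [262.0, 214.0, 35.0, 40.0] [0.461 0.097 0.   ]
top grip_bar 0.68 [330.0, 241.0, 31.0, 26.0] [ 0.409 -0.065  0.   ]
top dye_pot_3 0.87 [277.0, 131.0, 21.0, 30.0] [0.688 0.07  0.   ]
top dye_pot_3 0.65 [230.0
[... 151 characters left out ...]
0, 203.0, 48.0, 53.0] [0.463 0.086 0.   ]
scene cap 0.97 [279.0, 179.0, 39.0, 37.0] [ 0.513 -0.013  0.   ]
scene cap 0.8 [207.0, 213.0, 36.0, 32.0] [0.602 0.189 0.   ]
scene cap 0.74 [327.0, 181.0, 34.0, 37.0] [ 0.412 -0.08   0.   ]
scene saucer 0.86 [190.0, 266.0, 58.0, 55.0] [0.501 0.333 0.   ]
scene open_mark 0.56 [281.0, 201.0, 34.0, 21.0] [0.487 0.03  0.   ]
scene grip_bar 0.92 [210.0, 212.0, 31.0, 34.0] [0.603 0.188 0.   ]
scene grip_bar 0.78 [327.0, 184.0, 34.0, 34.0] [ 0.409 -0.077  0.   ]
scene dye_pot_3 0.63 [222.0, 170.0, 20.0, 26.0] [0.693 0.053 0.   ]
scene cup_1 0.73 [150.0, 212.0, 38.0, 41.0] [0.707 0.28  0.   ]
scene cup_1 0.2 [280.0, 180.0, 33.0, 40.0] [ 0.512 -0.005  0.   ]
```

View pics/top0.png

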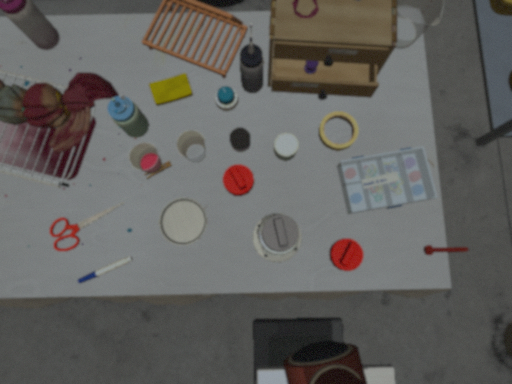

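View pics/scene0.png

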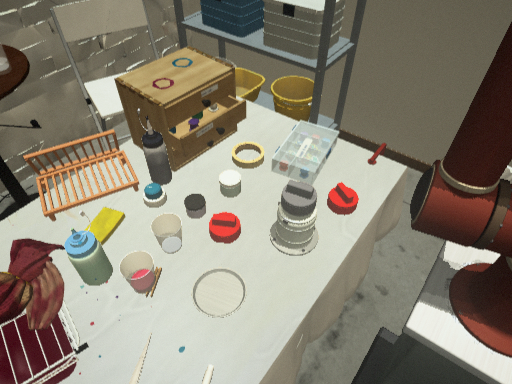

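```bash
python3 - <<'E'
from h import *
im=cv2.imread("pics/top0.png");s=cv2.imread("pics/scene0.png")
print("cap",atz("top",281.5,233.5,.150).round(4), atz("scene",298,188,.16).round(4))
print("saucer",atz("top",183.5,221.5,.012).round(4),atz("scene",219,293,.012).round(4))
a=cv2.resize(im[200:270,240:310],(400,400),interpolation=2);b=cv2.resize(s[170:260,255:345],(400,400),interpolation=2)
cv2.imwrite("pics/c1.png",np.hstack([a,b]))
o=ctrl.get_obs();R=Ro.from_rotvec(o["tool_rot"]).as_matrix();c=atz("top",281.5,233.5,.150);c[2]=.33
print((R.T@(c-o["tool_pos"])*1000).round(1))
E
```

```text
cap [0.451  0.1007 0.15  ] [0.4616 0.0989 0.16  ]
saucer [0.4958 0.3314 0.012 ] [0.4956 0.3362 0.012 ]
[ 460.  -581.1 -131.6]
```

View pics/c1.png

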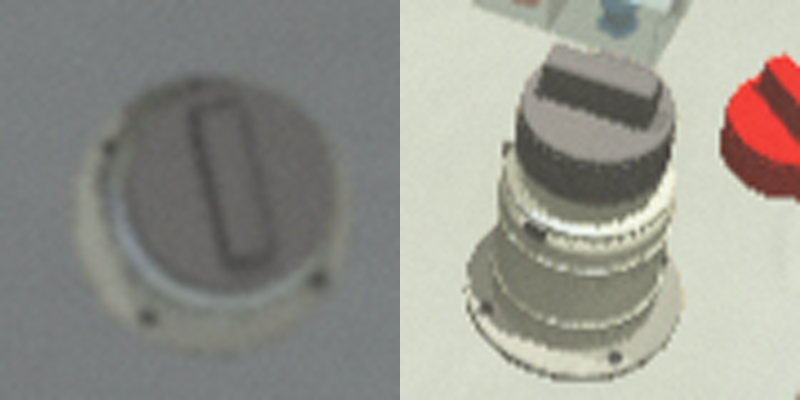

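```bash
python3 -m creep '[[0,0,0,-40,0],[0,0,0,-80,0],[0,0,0,-120,0],[0,30,-30,-132,0.1],[0,55,-65,-132,0.1],[0,80,-98,-132,0.1],[0,105,-130,-132,0.1],[0,130,-162,-132,0.1],[0,155,-194,-132,0.1],[0,180,-227,-132,0.1],[0,205,-258,-132,0.1],[0,230,-290,-132,0.1]]' 100
python3 - <<'E'
from h import *
o=ctrl.get_obs();R=Ro.from_rotvec(o["tool_rot"]).as_matrix();c=np.array([.451,.1007,.33])
print(o["tool_pos"],o["q"],(R.T@(c-o["tool_pos"])*1000).round(1),np.degrees(np.arctan2(R[1,0],R[0,0])))
E
```

```text
t: 1.8
tool_pos: [0.3225, -0.2455, 0.3306]
tool_rot: [3.123, 0.335, 0.001]
contact_force: [1.1, -0.3, 0.2]
opening: 0.0855
[ 0.32254597 -0.24551684  0.33059706] [-8.34820129e-01 -5.36644820e-01  1.88933763e+00  1.47823571e-04
  1.78781006e+00  5.22005304e-01] [ 199.1 -311.     0.5] 12.261473991319813
```

```bash
python3 -m creep '[[0,20,-31,0,0],[0,40,-62,0,0],[0,60,-93,0,0],[0,80,-125,0,0],[0,100,-156,0,0],[0,120,-187,0,0],[0,140,-218,0,0],[0,160,-250,0,0],[0,180,-281,0,0],[0,199,-311,0,0],[0,199,-311,0,0],[0,199,-311,0,0]]'
python3 - <<'E'
from h import *
o=ctrl.get_obs();R=Ro.from_rotvec(o["tool_rot"]).as_matrix()
print(o["tool_pos"],o["q"],np.degrees(np.arctan2(R[1,0],R[0,0])))
c=ctrl.calibration("wrist");im=ctrl.get_image("wrist");cv2.imwrite("pics/w1.png",im[...,::-1])
print("camf",c["fx"],(-np.array(c["R"]).T@c["t"]).round(3))
for l in["cap","open_mark","canister"]:
    for b in ctrl.outline_of("wrist",l)[:2]:
        m=b["mask"].astype("uint8");M=cv2.moments(m,True);u,v=M["m10"]/M["m00"],M["m01"]/M["m00"]
        print(l,round(b["conf"],2),b["rect"],u,v,atz("wrist",u,v,.145,c).round(4))
print(proj("wrist",np.array([.451,.1007,.152]),c))
E
```

```text
t: 2.8
tool_pos: [0.4505, 0.1004, 0.3301]
tool_rot: [3.123, 0.343, -0.002]
contact_force: [-0.4, 0.4, -0.1]
opening: 0.0854
[0.45047451 0.10041064 0.3301228 ] [ 5.80240329e-02 -3.88269701e-01  1.78744987e+00 -2.66532712e-04
  1.74341986e+00  1.41024848e+00] 12.520627570451692
camf 297.3186396354542 [0.517 0.115 0.505]
cap 0.83 [219.9, 131.7, 66.1, 60.4] 252.23658613115782 160.9457169752118 [0.4535 0.1045 0.145 ]
cap 0.82 [316.9, 167.1, 45.9, 48.5] 337.921085080148 193.09494451294697 [ 0.4374 -0.0128  0.145 ]
open_mark 0.87 [220.7, 123.4, 61.9, 28.6] 248.0962962962963 131.17407407407407 [0.4882 0.1173 0.145 ]
open_mark 0.71 [220.1, 128.2, 67.3, 62.3] 252.53109296482413 160.78234924623115 [0.4538 0.1042 0.145 ]
canister 0.67 [222.2, 114.3, 65.8, 43.3] 255.00526711813393 128.5658389766742 [0.4932 0.1099 0.145 ]
[254.81985448 164.61570278]
```

View pics/w1.png

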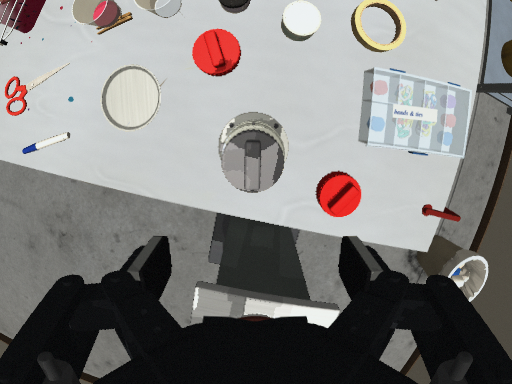

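```bash
python3 - <<'E'
from h import *
im=cv2.imread("pics/w1.png");c=ctrl.calibration("wrist")
def rect(z,n=400,s=.1,ctr=(.451,.1007)):
    m=np.zeros((n,n,2),"f")
    for i in range(n):
        for j in range(n):
            m[i,j]=proj("wrist",np.array([ctr[0]+s*(.5-i/n),ctr[1]+s*(.5-j/n),z]),c)
    return cv2.remap(im,m,None,cv2.INTER_CUBIC)
A=[rect(.152),rect(.1765)]
for a in A:
    cv2.line(a,(200,0),(200,400),(0,255,255),1);cv2.line(a,(0,200),(400,200),(0,255,255),1)
cv2.imwrite("pics/r1.png",np.hstack(A))
E
```

```text
(no output)
```

View pics/r1.png

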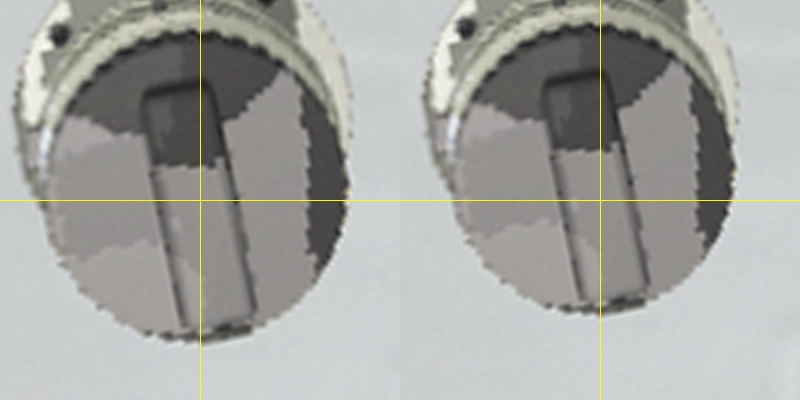

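```bash
python3 -m creep '[[0,4,0,30,0.035],[0,4,0,60,0.035],[0,4,0,90,0.035],[0,4,0,120,0.035],[0,4,0,140,0.035],[0,4,0,155,0.035],[0,4,0,165,0.035],[0,4,0,172,0.035],[0,4,0,175,0.035],[0,4,0,175,0.035],[0,4,0,175,0.035]]' 20
python3 - <<'E'
from h import *
o=ctrl.get_obs();R=Ro.from_rotvec(o["tool_rot"]).as_matrix()
print(o["tool_pos"],np.degrees(np.arctan2(R[1,0],R[0,0])),o["contact_force"])
im=ctrl.get_image("wrist");s=ctrl.get_image("scene")
cv2.imwrite("pics/w2.png",np.hstack([cv2.resize(im[100:384,100:412],(420,382)),cv2.resize(s[150:290,230:370],(380,382))])[...,::-1])
E
```

```text
t: 3.92
tool_pos: [0.4552, 0.0996, 0.1565]
tool_rot: [3.129, 0.281, 0.003]
contact_force: [-0.2, 0.6, 0.3]
opening: 0.0852
[0.45515879 0.09962319 0.15652809] 10.276570177611667 [-0.18627647  0.57310896  0.29907536]
```

View pics/w2.png

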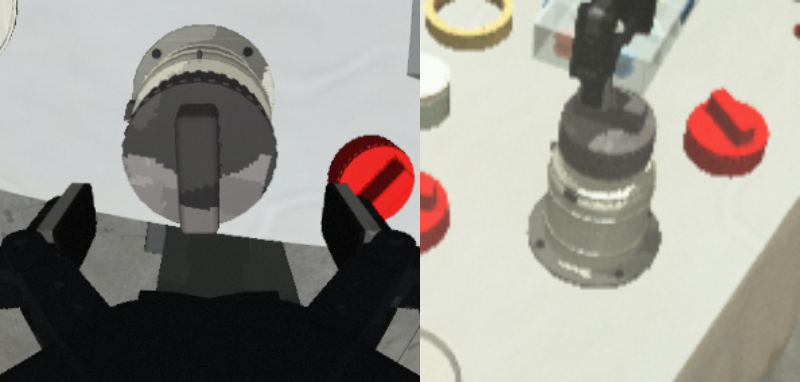

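```bash
python3 - <<'E'
from h import *
c=ctrl.calibration("wrist");k=312/420
for u,v in[(178,105),(217,105),(182,233),(218,233)]:
    print(atz("wrist",100+u*k,100+v*k,.1765,c).round(4))
print("cx",c["cx"],c["cy"])
o=ctrl.get_obs();print(proj("wrist",o["tool_pos"],c),(-np.array(c["R"]).T@c["t"]).round(4),np.array(c["R"]).round(3))
for dy in(-.0425,.0425):
  R=Ro.from_rotvec(o["tool_rot"]).as_matrix();print((proj("wrist",o["tool_pos"]+R@[0,dy,-.013],c)-100)/k)
for b in ctrl.outline_of("wrist","cap")[:2]:
        m=b["mask"].astype("uint8");r=b["rect"];print(b["conf"],r,[atz("wrist",r[0]+q*r[2],r[1]+.6*r[3],.15,c).round(4) for q in(0,1)])
E
```

```text
[0.4837 0.1175 0.1765]
[0.4865 0.1021 0.1765]
[0.4256 0.1066 0.1765]
[0.4286 0.0906 0.1765]
cx 254.63111750319496 190.3836581841613
[254.97769634 218.84610826] [0.522  0.1121 0.3322] [[ 0.18  -0.984 -0.001]
 [-0.947 -0.173  0.27 ]
 [-0.266 -0.048 -0.963]]
[113.6027524  169.65273706]
[303.62271846 169.90439993]
0.94 [192.4, 152.5, 113.7, 120.1] [array([0.4408, 0.1399, 0.15  ]), array([0.4546, 0.065 , 0.15  ])]
0.89 [344.2, 196.7, 63.6, 65.3] [array([0.4507, 0.0362, 0.15  ]), array([ 0.4578, -0.0148,  0.15  ])]
```

```bash
python3 -m creep '[[0,2,-4.3,2,-0.01],[100,2,-4.3,2,-0.01],[150,2,-4.3,2,-0.01],[150,2,-4.3,2,-0.01],[150,2,-4.3,2,-0.01],[150,2,-4.3,2,-0.01],[150,2,-4.3,2,-0.01]]' 20
python3 - <<'E'
from h import *
c=ctrl.calibration("wrist");im=ctrl.get_image("wrist")
cv2.imwrite("pics/w3.png",cv2.resize(im[120:300,140:380],(800,600))[...,::-1])
E
```

```text
t: 4.65
tool_pos: [0.4557, 0.1044, 0.1534]
tool_rot: [3.127, 0.298, -0.0]
contact_force: [-0.4, -0.4, 0.1]
opening: 0.035
```

View pics/w3.png

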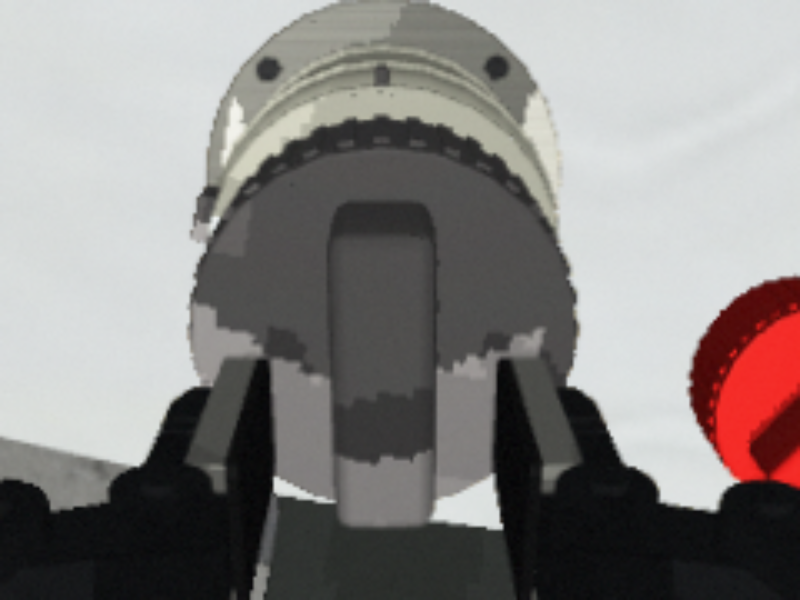

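```bash
python3 - <<'E'
from h import *
o=ctrl.get_obs();R=Ro.from_rotvec(o["tool_rot"]).as_matrix();c=ctrl.calibration("wrist")
for p in([0,0,0],[11,17.5,0],[11,-17.5,0],[11,17.5,-4],[11,17.5,-8]):
    q=proj("wrist",o["tool_pos"]+R@(np.array(p)/1000),c);print(p,(q-[140,120])*800/240)
for u,v in((328,205),(436,205),(340,525),(430,525)): print(atz("wrist",140+u*.3,120+v*.3,.1765,c).round(4))
E
```

```text
[0, 0, 0] [383.3841244  329.48135704]
[11, 17.5, 0] [477.24455783 274.37620305]
[11, -17.5, 0] [289.68972271 274.12551042]
[11, 17.5, -4] [479.21936898 281.16135024]
[11, 17.5, -8] [481.27531559 288.2356196 ]
[0.4835 0.1187 0.1765]
[0.4868 0.1019 0.1765]
[0.4257 0.1065 0.1765]
[0.4287 0.0906 0.1765]
```

```bash
python3 - <<'E'
from h import *
yaw=np.radians(10.3);ex=np.array([np.cos(yaw),np.sin(yaw),0]);ey=np.array([-np.sin(yaw),np.cos(yaw),0])
T=np.array([.4552,.0996,.1565])
for dx in(-11,0,11):
  for dy in (.0425,.057):
    print(dx,dy,proj("scene",T+ex*dx/1000+ey*dy+[0,0,.013]).round(1))
s=ctrl.get_image("scene");cv2.imwrite("pics/s3.png",cv2.resize(s[150:250,250:350],(600,600),interpolation=2)[...,::-1])
T=ctrl.get_obs()["tool_pos"]
for dx in(-11,0,11):
    print(dx,(proj("scene",T+ex*dx/1000+ey*.0175+[0,0,.005])-[250,150])*6,(proj("scene",T+ex*dx/1000+ey*.032+[0,0,.005])-[250,150])*6)
E
```

```text
-11 0.0425 [298.2 201.2]
-11 0.057 [295.6 205.9]
0 0.0425 [293.3 199.4]
0 0.057 [290.6 204.1]
11 0.0425 [288.3 197.7]
11 0.057 [285.6 202.3]
-11 [304.51595498 288.90598513] [289.22550029 316.20508173]
0 [275.37464795 278.66949553] [259.81261904 305.72793544]
11 [246.48837572 268.52259221] [230.66013544 295.34354526]
```

View pics/s3.png

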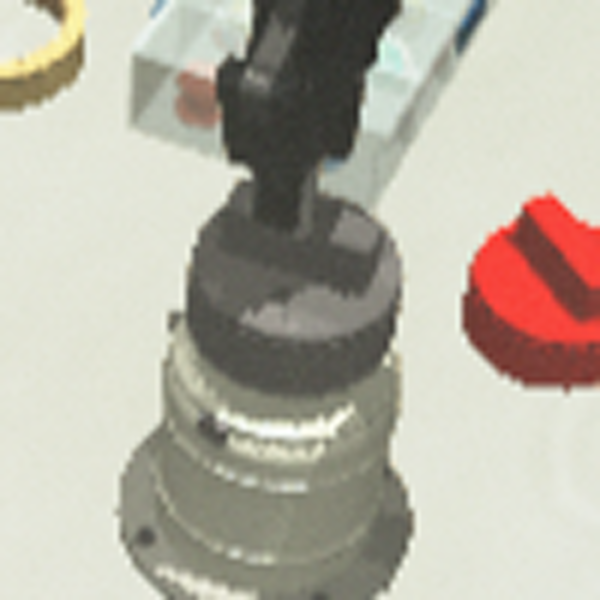

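```bash
python3 -m creep '[[180,0,0,0,0],[190,0,0,0,0],[190,0,0,0,0],[190,0,0,0,0]]' 20
python3 - <<'E'
from h import *
im=ctrl.get_image("wrist");s=ctrl.get_image("scene")
cv2.imwrite("pics/w4.png",np.hstack([cv2.resize(im[140:290,180:330],(400,400),interpolation=2),cv2.resize(s[170:230,260:320],(400,400),interpolation=2)])[...,::-1])
E
```

```text
t: 5.08
tool_pos: [0.4557, 0.1044, 0.1534]
tool_rot: [-3.127, -0.298, -0.0]
contact_force: [0.8, 0.4, 0.5]
opening: 0.0218
```

View pics/w4.png

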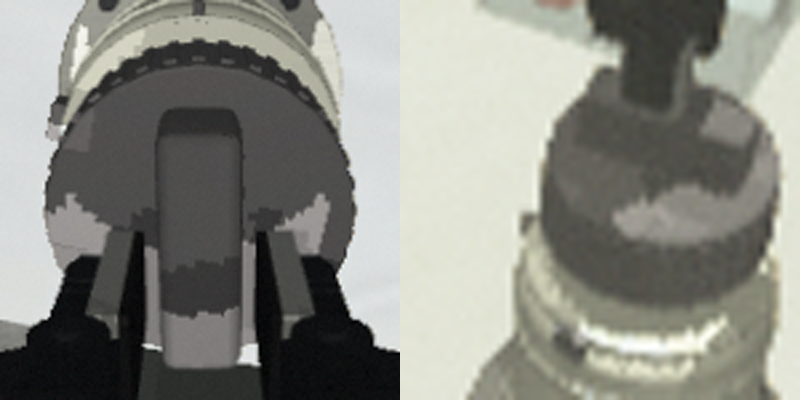

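```bash
python3 - <<'E'
from h import *
o=ctrl.get_obs();T=o["tool_pos"];R=Ro.from_rotvec(o["tool_rot"]).as_matrix();ey=-R[:,1];ex=R[:,0]
print("obs scene tip ~ (296,187)")
cw=ctrl.calibration("wrist")
for dz in(0,.01,.02,.03,.04):
  print(dz,[proj("scene",T+ey*.014+ex*dx+[0,0,dz]).round(1).tolist() for dx in(-.011,.011)],"wrist",[(proj("wrist",T+s*ey*.011+ex*.011+[0,0,dz],cw)-[180,140])*400/150 for s in(1,-1)])
print("bar ends scene",[ (proj("scene",np.array([.456,.104,.1765])+ex*d)-[260,170])/.15 for d in(-.028,.028)])
print("bar ends wrist",[ (proj("wrist",np.array([.456,.104,.1765])+ex*d,cw)-[180,140])*400/150 for d in(-.028,.028)])
for l in ["cap"]: print([(b["conf"],b["rect"]) for b in ctrl.boxes_of("scene",l)])
E
```

```text
obs scene tip ~ (296,187)
0 [[301.2, 198.7], [291.6, 195.4]] wrist [array([152.78317931, 166.13288569]), array([247.27058705, 166.25796915])]
0.01 [[301.7, 195.5], [291.9, 192.1]] wrist [array([150.22395048, 180.17269635]), array([249.84621162, 180.30408914])]
0.02 [[302.2, 192.2], [292.3, 188.8]] wrist [array([147.38369814, 195.81060656]), array([252.70417946, 195.94884138])]
0.03 [[302.6, 188.8], [292.7, 185.5]] wrist [array([144.216239  , 213.32093772]), array([255.89078861, 213.46658402])]
0.04 [[303.1, 185.4], [293.1, 182.1]] wrist [array([140.6655204 , 233.04014159]), array([259.46219985, 233.19379421])]
bar ends scene [array([348.60092859, 127.97517331]), array([182.79910217,  72.99497788])]
bar ends wrist [array([201.83288048, 362.02136423]), array([202.50194945, 119.64331409])]
[(0.93, [282.5, 180.7, 36.1, 36.6]), (0.63, [326.7, 184.8, 34.8, 31.9]), (0.56, [208.8, 214.5, 33.0, 30.5])]
```

```bash
python3 -m creep '[[190,0,0,0.7,0],[190,0,0,1.4,0],[190,0,0,2,0],[190,0,0,2,0]]' 20;  python3 -m creep '[[190,0,0,0.5,0],[190,0,0,1,0],[190,0,0,1.5,0],[190,0,0,2,0],[190,0,0,2,0]]' 20
```

```text
t: 5.57
tool_pos: [0.4555, 0.1044, 0.1512]
tool_rot: [-3.127, -0.298, 0.001]
contact_force: [0.2, 0.1, -0.2]
opening: 0.0219
t: 5.98
tool_pos: [0.4556, 0.1044, 0.1492]
tool_rot: [-3.127, -0.298, 0.0]
contact_force: [0.1, -0.2, -0.0]
opening: 0.0214
```

```bash
python3 -m creep '[[190,0,0,2,0],[190,0,0,4,0],[190,0,0,6,0],[190,0,0,6,0]]' 20;  python3 -m creep '[[190,0,0,1,0],[190,0,0,2,0],[190,0,0,3,0],[190,0,0,4,0],[190,0,0,4,0]]' 20
python3 - <<'E'
from h import *
im=ctrl.get_image("wrist");s=ctrl.get_image("scene")
cv2.imwrite("pics/w5.png",np.hstack([cv2.resize(im[140:290,180:330],(400,400),interpolation=2),cv2.resize(s[170:230,260:320],(400,400),interpolation=2)])[...,::-1])
E
```

```text
t: 6.32
tool_pos: [0.4553, 0.1044, 0.1427]
tool_rot: [-3.127, -0.298, 0.002]
contact_force: [-0.5, -0.6, -0.3]
opening: 0.0219
t: 6.73
tool_pos: [0.4555, 0.1044, 0.1392]
tool_rot: [-3.127, -0.298, 0.001]
contact_force: [0.3, 0.8, -0.5]
opening: 0.0218
```

View pics/w5.png

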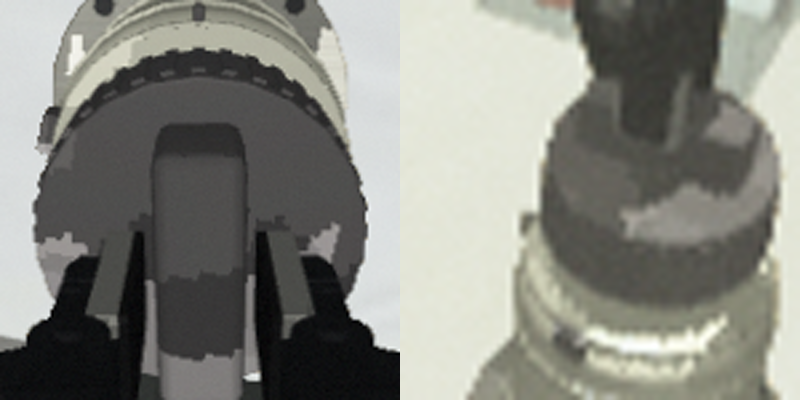

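```bash
python3 -m creep '[[190,0,0,1.5,0],[190,0,0,3,0],[190,0,0,4.5,0],[190,0,0,6,0],[190,0,0,6,0]]' 20;  python3 -m creep '[[190,0,0,1,0],[190,0,0,2,0],[190,0,0,2,0]]' 20;  python3 -m creep '[[190,0,0,1,0],[190,0,0,2,0],[190,0,0,2,0]]' 20
```

```text
t: 7.25
tool_pos: [0.4554, 0.1044, 0.1329]
tool_rot: [-3.127, -0.298, 0.001]
contact_force: [-0.2, -0.8, -0.5]
opening: 0.022
t: 7.5
tool_pos: [0.4555, 0.1044, 0.1312]
tool_rot: [-3.127, -0.298, 0.001]
contact_force: [-0.6, -0.1, -0.4]
opening: 0.0218
t: 7.75
tool_pos: [0.4555, 0.1044, 0.1292]
tool_rot: [-3.127, -0.298, 0.001]
contact_force: [-1.4, -0.5, -0.5]
opening: 0.0219
```

```bash
python3 -m creep '[[200,0,0,0,0],[210,0,0,0,0],[215,0,0,0,0],[220,0,0,0,0],[220,0,0,0,0]]' 20
```

```text
t: 8.17
tool_pos: [0.4556, 0.1044, 0.1294]
tool_rot: [-3.127, -0.298, 0.0]
contact_force: [0.8, 0.0, 1.1]
opening: 0.0173
```

```bash
python3 -m creep '[[255,0,0,0,0],[255,0,0,0,0],[255,0,0,0,0]]' 60; python3 -m creep '[[255,0,0,0,0],[255,0,0,0,0],[255,0,0,0,0]]' 100; python3 -m creep '[[255,0,0,0.5,0],[255,0,0,1,0],[255,0,0,1,0]]'
```

```text
t: 8.42
tool_pos: [0.4556, 0.1044, 0.1296]
tool_rot: [-3.127, -0.298, 0.0]
contact_force: [-1.0, 0.0, 2.1]
opening: 0.0161
t: 8.67
tool_pos: [0.4556, 0.1044, 0.1297]
tool_rot: [-3.127, -0.298, 0.0]
contact_force: [-3.3, 0.4, 3.0]
opening: 0.0153
t: 8.92
tool_pos: [0.4563, 0.1043, 0.1293]
tool_rot: [3.127, 0.298, 0.003]
contact_force: [-2.1, -0.8, 5.8]
opening: 0.0155
```

```bash
python3 -m creep '[[255,0,0,0.5,0],[255,0,0,1,0],[255,0,0,1,0]]'; python3 -m creep '[[255,0,0,0.5,0],[255,0,0,1,0],[255,0,0,1,0]]';python3 -m creep '[[255,0,0,0.5,0],[255,0,0,1,0],[255,0,0,1,0]]'
```

```text
t: 9.17
tool_pos: [0.4564, 0.1043, 0.1284]
tool_rot: [3.127, 0.298, 0.003]
contact_force: [-2.1, -0.3, 6.0]
opening: 0.0151
t: 9.42
tool_pos: [0.4564, 0.1043, 0.1275]
tool_rot: [3.127, 0.298, 0.003]
contact_force: [-3.0, -1.4, 6.0]
opening: 0.0152
t: 9.67
tool_pos: [0.4564, 0.1043, 0.1266]
tool_rot: [3.127, 0.298, 0.003]
contact_force: [-2.4, -1.7, 6.8]
opening: 0.0148
```

```bash
for i in 1 2 3; do python3 -m creep '[[255,0,0,0.5,0],[255,0,0,1,0],[255,0,0,1,0]]' | grep -E "pos|force"; done
```

```text
tool_pos: [0.4564, 0.1043, 0.1257]
contact_force: [-2.9, -1.5, 7.7]
tool_pos: [0.4564, 0.1043, 0.1248]
contact_force: [-3.5, -1.4, 7.4]
tool_pos: [0.4564, 0.1043, 0.1239]
contact_force: [-2.5, -1.4, 8.4]
```

```bash
for i in 1 2; do python3 -m creep '[[255,0,0,0.5,0],[255,0,0,1,0],[255,0,0,1,0]]' | grep -E "pos|force"; done
```

```text
tool_pos: [0.4564, 0.1043, 0.123]
contact_force: [-2.9, -0.2, 8.7]
tool_pos: [0.4564, 0.1043, 0.1221]
contact_force: [-3.8, -0.5, 9.1]
```

```bash
for i in 1 2; do python3 -m creep '[[255,0,0,0.5,0],[255,0,0,1,0],[255,0,0,1,0]]' | grep -E "pos|force"; done
```

```text
tool_pos: [0.4564, 0.1043, 0.1212]
contact_force: [-3.3, -0.6, 11.1]
tool_pos: [0.4564, 0.1043, 0.1203]
contact_force: [-4.4, -1.3, 10.5]
```

```bash
python3 -m creep '[[255,0,0,0.5,0],[255,0,0,1,0],[255,0,0,1,0]]' | grep -E "pos|force"
```

```text
tool_pos: [0.4564, 0.1043, 0.1194]
contact_force: [-4.4, 0.1, 11.1]
```

```bash
python3 -m creep '[[255,0,0,0.5,0],[255,0,0,1,0],[255,0,0,1,0]]' | grep -E "pos|force"
```

```text
tool_pos: [0.4564, 0.1043, 0.1185]
contact_force: [-4.7, -0.5, 10.3]
```

```bash
python3 -m creep '[[255,0,0,0.5,0],[255,0,0,1,0],[255,0,0,1,0]]' | grep -E "pos|force"
```

```text
tool_pos: [0.4564, 0.1043, 0.1175]
contact_force: [-6.0, -0.2, 11.3]
```

```bash
python3 -m creep '[[255,-0.5,0,0.5,0],[255,-0.5,0,1,0],[255,-0.5,0,1,0]]' | grep -E "pos|force|open"
```

```text
tool_pos: [0.4565, 0.1043, 0.1174]
contact_force: [-5.3, -0.8, 13.6]
opening: 0.0155
```

```bash
python3 -m creep '[[255,0,0,0.5,0],[255,0,0,1,0],[255,0,0,1,0]]' | grep -E "pos|force"
```

```text
tool_pos: [0.4565, 0.1043, 0.1173]
contact_force: [-8.0, -1.5, 18.7]
```

```bash
python3 -m creep '[[255,-0.5,0,0,0],[255,-1,0,0,0],[255,-1,0,0,0]]' | grep -E "pos|force|open"
```

```text
tool_pos: [0.4566, 0.1043, 0.1174]
contact_force: [-4.6, 0.3, 16.3]
opening: 0.0152
```

```bash
python3 -m creep '[[255,-0.5,0,0.3,-0.06],[255,-0.5,0,0.3,-0.12],[255,-0.5,0,0.3,-0.18],[255,-0.5,0,0.3,-0.24],[255,-0.5,0,0.3,-0.24]]'; python3 -c "
from h import *;print(ctrl.get_obs()['wrist_torque'])"
```

```text
t: 13.33
tool_pos: [0.457, 0.1047, 0.1174]
tool_rot: [3.069, 0.673, 0.013]
contact_force: [-1.1, 1.4, 14.5]
opening: 0.0152
[0.253572   0.37794632 0.02887378]
```

```bash
python3 -m creep '[[255,0,0,0.4,-0.06],[255,0,0,0.7,-0.12],[255,0,0,0.7,-0.18],[255,0,0,0.7,-0.2],[255,0,0,0.7,-0.2]]'; python3 -c "
from h import *;print(ctrl.get_obs()['wrist_torque'])"
```

```text
t: 13.75
tool_pos: [0.4574, 0.105, 0.1174]
tool_rot: [2.986, 0.974, 0.014]
contact_force: [-2.1, 2.3, 17.0]
opening: 0.0153
[ 0.32086491  0.44361553 -0.04549042]
```

```bash
python3 -m creep '[[255,0,0,0.2,-0.06],[255,0,0,0.3,-0.12],[255,0,0,0.3,-0.18],[255,0,0,0.3,-0.2],[255,0,0,0.3,-0.2]]'; python3 -c "
from h import *;print(ctrl.get_obs()['wrist_torque'])"
```

```text
t: 14.17
tool_pos: [0.4575, 0.1052, 0.1174]
tool_rot: [2.873, 1.267, 0.015]
contact_force: [-1.6, 3.0, 17.7]
opening: 0.0154
[ 0.47749858  0.53763885 -0.01044297]
```

```bash
python3 -m creep '[[255,0,0,0.1,-0.08],[255,0,0,0.1,-0.16],[255,0,0,0.2,-0.24],[255,0,0,0.2,-0.3],[255,0,0,0.2,-0.3]]'; python3 -c "
from h import *;print(ctrl.get_obs()['wrist_torque'])"
```

```text
t: 14.58
tool_pos: [0.4575, 0.1053, 0.1174]
tool_rot: [2.65, 1.683, 0.015]
contact_force: [-1.7, 2.5, 19.1]
opening: 0.0152
[0.49431405 0.68348751 0.09185408]
```

```bash
python3 -m creep '[[255,0,0,0,-0.08],[255,0,0,0,-0.16],[255,0,0,-0.1,-0.24],[255,0,0,-0.1,-0.33],[255,0,0,-0.1,-0.33]]'; python3 -c "
from h import *;o=ctrl.get_obs();print(o['wrist_torque'],o['q'])"
```

```text
t: 15.0
tool_pos: [0.4573, 0.1054, 0.1173]
tool_rot: [2.335, 2.096, 0.013]
contact_force: [-2.9, 3.8, 18.2]
opening: 0.015
[0.45155868 0.79721853 0.11714276] [ 0.06597989 -0.27782006  2.05442131  0.00262048  1.35641147  0.17328324]
```

```bash
python3 -m creep '[[255,0,0,-2,0],[255,0,0,-4,0],[255,0,0,-6,0],[255,0,0,-8,0],[255,0,0,-10,0],[255,0,0,-12,0],[255,0,0,-12,0]]'; python3 -m creep '[[255,0,0,-1,0],[255,0,0,-2,0],[255,0,0,-3,0],[255,0,0,-3,0]]'
```

```text
t: 15.58
tool_pos: [0.4561, 0.1043, 0.1267]
tool_rot: [2.338, 2.092, 0.008]
contact_force: [0.4, -0.4, 7.0]
opening: 0.0152
t: 15.92
tool_pos: [0.4558, 0.1042, 0.129]
tool_rot: [2.339, 2.092, 0.007]
contact_force: [1.4, 0.5, 5.2]
opening: 0.0154
```

```bash
python3 -m creep '[[255,0,0,-1,0],[255,0,0,-2,0],[255,0,0,-2,0]]'; python3 -m creep '[[255,0,0,-1,0],[255,0,0,-2,0],[255,0,0,-2,0]]'
```

```text
t: 16.17
tool_pos: [0.4558, 0.1042, 0.1308]
tool_rot: [2.339, 2.092, 0.007]
contact_force: [1.1, -0.0, 5.5]
opening: 0.0154
t: 16.42
tool_pos: [0.4544, 0.104, 0.1315]
tool_rot: [2.341, 2.094, 0.002]
contact_force: [2.5, -0.3, 3.9]
opening: 0.0149
```

```bash
python3 -m creep '[[255,0,0,-0.5,0],[255,0,0,-1,0],[255,0,0,-1,0]]'; python3 -m creep '[[255,0,0,-0.5,0],[255,0,0,-1,0],[255,0,0,-1,0]]'
```

```text
t: 16.67
tool_pos: [0.4533, 0.104, 0.1315]
tool_rot: [-2.341, -2.094, 0.001]
contact_force: [0.5, -0.3, 0.7]
opening: 0.0152
t: 16.92
tool_pos: [0.4528, 0.104, 0.1321]
tool_rot: [-2.34, -2.094, 0.003]
contact_force: [-0.2, 0.4, -0.4]
opening: 0.0153
```

```bash
python3 -m creep '[[255,0,0,-0.5,0],[255,0,0,-1,0],[255,0,0,-1,0]]'; python3 -m creep '[[255,0,0,-1,0],[255,0,0,-2,0],[255,0,0,-2,0]]'
```

```text
t: 17.17
tool_pos: [0.4536, 0.104, 0.1339]
tool_rot: [-2.341, -2.095, 0.0]
contact_force: [-0.1, -0.0, -1.6]
opening: 0.0155
t: 17.42
tool_pos: [0.4539, 0.104, 0.1363]
tool_rot: [2.341, 2.095, 0.001]
contact_force: [-0.1, 0.1, -1.7]
opening: 0.0152
```

```bash
python3 -m creep '[[255,0,0,-4,0],[255,0,0,-8,0],[255,0,0,-12,0],[255,0,0,-18,0],[255,0,0,-24,0],[255,0,0,-30,0],[255,0,0,-40,0],[255,0,0,-55,0],[255,0,0,-70,0],[255,0,0,-80,0],[255,0,0,-80,0]]'
python3 - <<'E'
from h import *
o=ctrl.get_obs();R=Ro.from_rotvec(o["tool_rot"]).as_matrix()
im=ctrl.get_image("wrist");t=ctrl.get_image("top");s=ctrl.get_image("scene")
for cam in("wrist","top","scene"):
  c=ctrl.calibration(cam)
  for b in ctrl.boxes_of(cam,"saucer")[:2]:
    r=b["rect"];print(cam,round(b["conf"],2),r,atz(cam,r[0]+r[2]/2,r[1]+r[3]/2,.012,c).round(4))
cv2.imwrite("pics/w6.png",np.hstack([cv2.resize(im,(427,320)),cv2.resize(s[130:330,170:370],(320,320))])[...,::-1])
d=np.array([.496,.334,o["tool_pos"][2]])-o["tool_pos"]
print(o["tool_pos"],(R.T@d*1000).round(1),np.degrees(np.arctan2(R[1,0],R[0,0])))
E
```

```text
t: 18.33
tool_pos: [0.4554, 0.1041, 0.2196]
tool_rot: [2.339, 2.092, 0.007]
contact_force: [0.6, 0.1, -0.4]
opening: 0.0153
wrist 0.56 [226.5, 0.0, 85.5, 30.8] [0.492  0.2929 0.012 ]
top 0.68 [230.9, 125.1, 22.1, 26.2] [0.7058 0.1852 0.012 ]
top 0.65 [162.6, 195.3, 45.0, 48.4] [0.5006 0.3276 0.012 ]
scene 0.68 [192.8, 268.3, 54.0, 50.4] [0.4935 0.336  0.012 ]
scene 0.24 [222.0, 166.3, 19.5, 32.7] [0.6858 0.0592 0.012 ]
[0.45535505 0.10413811 0.21961687] [232.9  14.9   0.3] 83.63843700123086
```

View pics/w6.png

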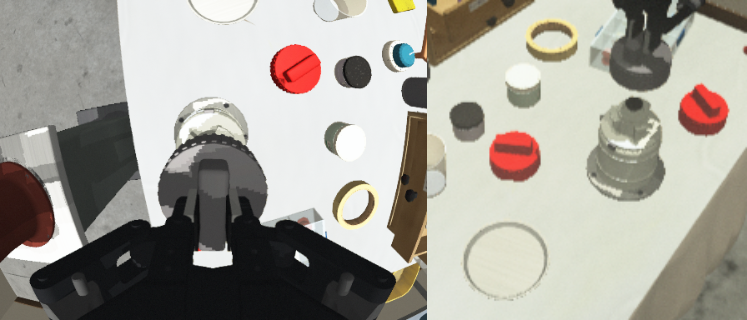

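```bash
python3 -m creep '[[255,12,1,0,0],[255,32,2,0,0],[255,54,3,0,0],[255,76,5,0,0],[255,98,6,0,0],[255,120,8,0,0],[255,142,9,0,0],[255,164,10,0,0],[255,186,12,0,0],[255,208,13,0,0],[255,225,14,0,0],[255,233,15,0,0]]'; python3 -m creep '[[255,0,0,0,0],[255,0,0,15,0],[255,0,0,35,0],[255,0,0,55,0],[255,0,0,75,0],[255,0,0,95,0],[255,0,0,115,0],[255,0,0,130,0],[255,0,0,140,0],[255,0,0,145,0],[255,0,0,145,0],[255,0,0,145,0]]'
python3 - <<'E'
from h import *
o=ctrl.get_obs();c=ctrl.calibration("wrist")
im=ctrl.get_image("wrist");t=ctrl.get_image("top");s=ctrl.get_image("scene");print(o["tool_pos"],o["contact_force"])
for cam in("wrist","top","scene"):
  c=ctrl.calibration(cam)
  for l in("saucer","cap"):
   for b in ctrl.boxes_of(cam,l)[:3]:
    r=b["rect"];print(cam,l,round(b["conf"],2),r,atz(cam,r[0]+r[2]/2,r[1]+r[3]/2,.012,c).round(4))
cv2.imwrite("pics/w7.png",np.hstack([cv2.resize(im[60:300,110:410],(400,320)),cv2.resize(s[220:330,160:270],(320,320))])[...,::-1])
E
```

```text
t: 19.63
tool_pos: [0.494, 0.3355, 0.2148]
tool_rot: [-2.339, -2.096, 0.002]
contact_force: [-0.4, -0.0, -1.2]
opening: 0.0151
t: 20.63
tool_pos: [0.4949, 0.3338, 0.0717]
tool_rot: [2.341, 2.094, 0.001]
contact_force: [-0.5, 0.5, -0.2]
opening: 0.0154
[0.49485609 0.33377571 0.07167528] [-0.47525139  0.48382707 -0.18342588]
wrist saucer 0.73 [189.1, 116.1, 141.8, 105.8] [0.5014 0.3543 0.012 ]
wrist saucer 0.19 [423.4, 270.7, 54.3, 52.2] [0.7091 0.1828 0.012 ]
wrist cap 0.75 [355.7, 273.7, 38.7, 43.8] [0.6059 0.2115 0.012 ]
wrist cap 0.68 [189.1, 161.2, 133.0, 138.3] [0.492  0.3012 0.012 ]
top saucer 0.72 [183.2, 196.3, 26.3, 40.2] [0.5076 0.3    0.012 ]
top cap 0.94 [330.8, 241.6, 32.2, 33.0] [ 0.3988 -0.0632  0.012 ]
top cap 0.48 [172.8, 203.7, 24.7, 30.7] [0.5017 0.3275 0.012 ]
scene saucer 0.94 [192.1, 275.8, 56.1, 44.0] [0.4864 0.3432 0.012 ]
scene cap 0.75 [229.5, 215.9, 12.5, 24.2] [0.5773 0.177  0.012 ]
scene cap 0.72 [191.4, 274.7, 56.3, 45.7] [0.4878 0.3435 0.012 ]
scene cap 0.64 [196.8, 261.0, 42.3, 34.8] [0.5205 0.3106 0.012 ]
```

View pics/w7.png

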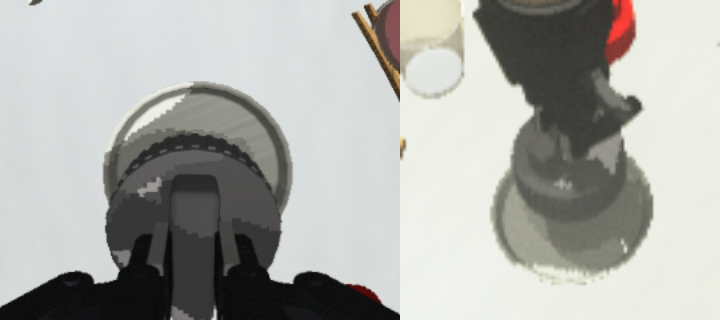

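```bash
python3 -m creep '[[255,0,0,8,0],[255,0,0,16,0],[255,0,0,24,0],[255,0,0,32,0],[255,0,0,40,0],[255,0,0,46,0],[255,0,0,50,0],[255,0,0,50,0]]'; python3 -m creep '[[255,0,0,1,0],[255,0,0,2,0],[255,0,0,3,0],[255,0,0,3,0]]'
```

```text
t: 21.75
tool_pos: [0.4935, 0.3335, 0.0194]
tool_rot: [-2.341, -2.094, 0.004]
contact_force: [0.0, -0.1, -0.9]
opening: 0.0154
t: 22.08
tool_pos: [0.4947, 0.334, 0.0183]
tool_rot: [2.341, 2.095, 0.001]
contact_force: [-0.0, 0.3, -0.6]
opening: 0.0149
```

```bash
python3 -m creep '[[255,0,0,0.5,0],[255,0,0,1,0],[255,0,0,1,0]]'|grep -E "pos|force"; python3 -m creep '[[255,0,0,0.5,0],[255,0,0,1,0],[255,0,0,1,0]]'|grep -E "pos|force"
```

```text
tool_pos: [0.4944, 0.3339, 0.017]
contact_force: [-0.3, -0.6, 0.0]
tool_pos: [0.4943, 0.3339, 0.0159]
contact_force: [-1.0, 0.6, -1.2]
```

```bash
python3 -m creep '[[255,0,0,0.5,0],[255,0,0,1,0],[255,0,0,1,0]]'|grep -E "pos|force"
```

```text
tool_pos: [0.4945, 0.334, 0.0155]
contact_force: [-1.1, 0.2, 2.6]
```

```bash
python3 -m creep '[[255,0,0,0.3,0],[215,0,0,0.3,0],[190,0,0,0.3,0],[160,0,0,0.3,0],[130,0,0,0.3,0],[100,0,0,0.3,0],[100,0,0,0.3,0],[100,0,0,0.3,0]]' 20; python3 -m creep '[[100,0,0,-5,0],[100,0,0,-12,0],[100,0,0,-24,0],[100,0,0,-40,0],[100,0,0,-65,0],[100,0,0,-95,0],[100,0,0,-130,0],[100,0,0,-165,0],[100,0,0,-200,0],[100,0,0,-200,0],[100,0,0,-200,0]]'
python3 - <<'E'
from h import *
o=ctrl.get_obs();c=ctrl.calibration("wrist");im=ctrl.get_image("wrist");cv2.imwrite("pics/w8.png",im[...,::-1])
for l in("saucer","cap"):
   for b in ctrl.boxes_of("wrist",l)[:3]:
    r=b["rect"];print(l,round(b["conf"],2),r,atz("wrist",r[0]+r[2]/2,r[1]+r[3]/2,.014 if l=="saucer" else .038,c).round(4))
for cam,ls in(("top",("cap","saucer","dye_pot_3","cup_1")),("scene",("cap","saucer"))):
  ctrl.get_image(cam)
  for l in ls:
   for b in ctrl.boxes_of(cam,l)[:3]:
    r=b["rect"];print(cam,l,round(b["conf"],2),r,atz(cam,r[0]+r[2]/2,r[1]+r[3]/2,.03 if l=="cap" else .012).round(4))
E
```

```text
t: 23.5
tool_pos: [0.4944, 0.3339, 0.0146]
tool_rot: [-2.341, -2.095, 0.0]
contact_force: [0.3, 0.7, 0.8]
opening: 0.0517
t: 24.42
tool_pos: [0.4963, 0.335, 0.2201]
tool_rot: [2.34, 2.093, 0.013]
contact_force: [0.0, -0.6, -0.5]
opening: 0.0518
saucer 0.6 [210.2, 115.9, 89.0, 93.3] [0.4972 0.3349 0.014 ]
cap 0.6 [322.4, 221.7, 35.4, 42.9] [0.6018 0.2164 0.038 ]
top cap 0.84 [331.3, 239.6, 30.4, 31.8] [ 0.4047 -0.0585  0.03  ]
top cap 0.73 [174.6, 206.2, 23.7, 30.2] [0.4941 0.3209 0.03  ]
top cap 0.66 [225.2, 161.7, 26.3, 35.8] [0.5939 0.1949 0.03  ]
top dye_pot_3 0.9 [228.5, 127.4, 23.4, 24.7] [0.7018 0.1898 0.012 ]
top dye_pot_3 0.83 [275.3, 133.8, 23.1, 25.8] [0.6807 0.0715 0.012 ]
top cup_1 0.68 [177.0, 131.0, 28.5, 28.6] [0.6898 0.3145 0.012 ]
scene cap 0.87 [327.3, 180.3, 34.1, 36.2] [ 0.4041 -0.0573  0.03  ]
scene cap 0.83 [200.9, 267.1, 41.0, 42.0] [0.4917 0.3312 0.03  ]
scene cap 0.72 [207.5, 214.0, 37.8, 29.0] [0.5849 0.2024 0.03  ]
scene saucer 0.71 [192.5, 267.6, 55.6, 53.3] [0.4915 0.3367 0.012 ]
```

```bash
python3 -c "
from h import *;print(ctrl.finish_job())"
```

```text
the job is handed in; nothing more can be done
None
```

I opened the canister, set the cap down bar up in the steel saucer and released it. I handed the job in at about 25 s of the 64 s; the hand-in reports no verdict.

- **Opening:** The cap met its hard stop about 12 mm down. I turned it about 73° anticlockwise with roughly 14–19 N of pressing force at each check. It then lifted free with no pull.
- **Placing:** The skirt met the saucer floor at the height I expected, with about 2.6 N. I then opened the fingers and raised the arm about 200 mm.
- **Last checks:**
  - The scene camera puts the cap about 6 mm from the saucer's middle; the limit is 22 mm.
  - The top camera, with its view of the cap probably partly blocked by the gripper, suggests about 10–15 mm.
  - The wrist camera found the saucer but not the cap in it.
  - The cup and both dye pots were within about 8 mm of their first measured positions, which is about the detector's scatter.
- **Disagreements:**
  - The fingertips sat about 30 mm higher than the reported TCP, as both cameras showed and contact confirmed. I set the grasp height from the pictures and the force readings instead.
  - I could not view a final picture because the 12-picture limit had been reached, so the cap's final tilt was not checked by eye.

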